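# Line up pipe nipples by length on the storage strip

### The job

Put the four loose pipe nipples away on the storage strip: stand one upright on the middle of each round rubber pad, in order of length, with the shortest on the pad next to the post and the longest on the pad farthest from it. Do not knock any of them over, and leave all four standing free.

Things in the scene. Friction and masses are not known exactly. Their poses are not given: they have to be found in the camera images.
- nipple_1_mid (a point): the shortest of the four loose galvanised steel pipe nipples: an upright round pipe piece 42 mm in diameter and 46 mm high, threaded and closed by a black plug at its ends, about 143 g (varies). It starts standing on the bench. The point is its centre, half-way up (23 mm above its foot); z is its axis. Grip it across the outside, from half-way up to near its top; being round it may be gripped at any yaw.
- nipple_2_mid (a point): the second shortest of the four loose galvanised steel pipe nipples: an upright round pipe piece 42 mm in diameter and 62 mm high, threaded and closed by a black plug at its ends, about 192 g (varies). It starts standing on the bench. The point is its centre, half-way up (31 mm above its foot); z is its axis. Grip it across the outside, from half-way up to near its top; being round it may be gripped at any yaw.
- nipple_3_mid (a point): the second longest of the four loose galvanised steel pipe nipples: an upright round pipe piece 42 mm in diameter and 78 mm high, threaded and closed by a black plug at its ends, about 242 g (varies). It starts standing on the bench. The point is its centre, half-way up (39 mm above its foot); z is its axis. Grip it across the outside, from half-way up to near its top; being round it may be gripped at any yaw.
- nipple_4_mid (a point): the longest of the four loose galvanised steel pipe nipples: an upright round pipe piece 42 mm in diameter and 94 mm high, threaded and closed by a black plug at its ends, about 291 g (varies). It starts standing on the bench. The point is its centre, half-way up (47 mm above its foot); z is its axis. Grip it across the outside, from half-way up to near its top; being round it may be gripped at any yaw.
- pad_1: one of four identical fixed round black rubber pads, 60 mm in diameter and 3 mm thick, in a straight row at 95 mm centres on the storage strip (a fixed grey bar 540 mm long, 90 mm wide, 12 mm high on the bench). Origin: centre of its underside, 12 mm above the bench, so its top is 15 mm above the bench. x points across the strip, y along it. The numbers in the pads' names say nothing of their order in the row: read it from their positions.
- pad_2: one of four identical fixed round black rubber pads, 60 mm in diameter and 3 mm thick, in a straight row at 95 mm centres on the storage strip (a fixed grey bar 540 mm long, 90 mm wide, 12 mm high on the bench). Origin: centre of its underside, 12 mm above the bench, so its top is 15 mm above the bench. x points across the strip, y along it. The numbers in the pads' names say nothing of their order in the row: read it from their positions.
- pad_3: one of four identical fixed round black rubber pads, 60 mm in diameter and 3 mm thick, in a straight row at 95 mm centres on the storage strip (a fixed grey bar 540 mm long, 90 mm wide, 12 mm high on the bench). Origin: centre of its underside, 12 mm above the bench, so its top is 15 mm above the bench. x points across the strip, y along it. The numbers in the pads' names say nothing of their order in the row: read it from their positions.
- pad_4: one of four identical fixed round black rubber pads, 60 mm in diameter and 3 mm thick, in a straight row at 95 mm centres on the storage strip (a fixed grey bar 540 mm long, 90 mm wide, 12 mm high on the bench). Origin: centre of its underside, 12 mm above the bench, so its top is 15 mm above the bench. x points across the strip, y along it. The numbers in the pads' names say nothing of their order in the row: read it from their positions.
- post: the fixed square steel post, 30 x 30 mm and 110 mm high, with dark slots, that stands on one end of the strip in line with the pads, 95 mm from the centre of the nearest pad; it may be at either end (the other end has only a small flat dark disc). Origin: centre of its foot, 12 mm above the bench.

How it is judged:
By the outcome, as a careful person would: the job done as asked, in the order asked, and still so for the second after the job is handed in, with the robot touching nothing.
It also fails if it takes over 102 s, if anything falls off the work surface, if the arm or the gripper's body presses on something with over 40 N, if the wrist force passes 120 N, or if a joint passes its speed limit or range.

### The arm

A 6-joint arm with a two-finger parallel gripper is mounted at the origin on the work surface. World frame = base frame: x ahead of the robot, y to its left, z up, the work surface at z = 0. Lengths are in m, angles in rad, forces in N, time in s.
With the tool pointing down it reaches from about 0.325 to 0.75 m from the base axis. Payload 7.6 kg.
Tool frame: the origin (TCP) lies midway between the tips of the shut fingers; the grasp point (between the pads) lies bot.grasp_offset behind it (bot.grasp_offset is the distance from the TCP to the grasp point, in m); z points along the fingers, y is the line along which they close (so a half turn about z gives the same grasp; the last joint's range is limited). The gripper opens to 85 mm and grips with 20 to 120 N. Pads are 22 mm wide; open, the fingers measure 114 mm over their backs; the gripper's body (76 mm by 85 mm) begins 54 mm behind the grasp point. The pads swing forward as they close: fully open they stand 13 mm farther back than shut.
Start: joints at [1.258, 0.052, 1.401, -0, 1.689, -0.07], TCP at [0.126, 0.51, 0.231] pointing down, gripper open.
Joint ranges: [-2.9, 2.9], [-0.91, 2.17], [0.12, 2.37], [-1.06, 4.2], [0.26, 2.73], [-2.93, 2.93]. Speed limits (rad/s): [2.57, 2.57, 3.01, 3.14, 3.14, 3.14].

### API

Orientations are given as a rotation vector (axis times angle).
In Python, from rig import bot, eyes, finder gives the robot as it stands.
- The arm moves only by the tool step_arm, never from a script. Its argument "moves" is a list of rows, each an object with "fingers": the gripper command: -1 is shut, 1 is fully open, values between are in proportion; "delta_pos": the shift along the world's x, y, z in mm, a list of three; "turn": the turn about the world's z in degrees. In form: [{"fingers": fingers, "delta_pos": [dx, dy, dz], "turn": turn}, ...]. A call has 1 to 8 rows; each row is the pose to reach, as a shift and turn from the pose commanded when the call began; what a row does not reach only later rows make up. A row lasts 1/10 s, in which the tool goes at most 50 mm and 8.59 degrees, less where a joint would pass 70% of its speed; a pose out of reach is approached as far as the arm can. A call with a gripper value outside its range is refused whole. The fingers move at their own pace and stop on an object; the grip force is fixed at half the most. Time passes only in rows, so rows that repeat a pose let the fingers close. It gives the time, the measured TCP pose, the force, the opening and the grip force at its end, in the units of the state.
- bot.sense(): the state, without advancing time (a new reading comes with each control period).
- eyes.get_image(name): name is "side" or "top"; returns a dict with "image" (420x560x3 uint8, red, green, blue), "fx", "fy", "cx", "cy" (pixels), "pose" (4x4, takes a point from camera to world coordinates). Camera axes: x right, y down, z forward; pixel columns grow to the right and rows downward; lengths in m; the calibration is good to about 2 mm. A picture is of the moment at which its call begins. There is no depth.
- bot.finish_job(): hands the job in; it is judged then, once.
Trained networks look in a picture, given as the dict that the camera call returned (one of the last four; its "shot" number tells which), for a name from the list of things; names that differ only in an ending like _2 or _b are one class to them, and where a whole thing is asked for, a point or a joint stands for the part that bears it (a point fixed in the world has none). Each returns a list of dicts, best first, with "score" (0 to 1); they miss things now and then, are a little off and sometimes report something else, mostly with a low value. They report only what shows in the picture. A call takes as long as a camera call.
- finder.trace(picture, label): "mask" (420x560 bool, what is visible of it) and "rect" ([left, top, width, height] in pixels, round what is visible of it).
- finder.mark_of(picture, label): "uv" ([column, row] in pixels: a listed point, or the origin of a listed thing).
The state is a dict: "time": time; "joint_positions": joint angles; "joint_vel": joint speeds; "effort": joint torques, N m; "eef_pos": TCP position; "eef_rot": TCP orientation; "ft_force": force on the tool from outside, world axes, zero at the start; "ft_torque": the same for the moment, N m; "grip_width": opening from 0.0 (shut) to 1.0 (fully open); "grasp_force": force on a finger pad.
Only numpy, scipy, OpenCV 4.12 (cv2) and the standard library are available. Lean on these libraries where they do the work, as an engineer would, in place of code of your own. Each camera call takes 0.05 s, during which the arm holds its last target. There are 200 camera calls.

## Working session

There is one attempt and no reset: what is moved stays moved. The work goes in short steps, Python scripts to look and compute and a tool call to move; the robot and the scene stay as the last step left them, time stands still between calls to the robot, and variables do not carry over. Pictures are saved under pics/ and viewed, at most 14 in all, crops included, and the job is handed in when it is done.

Besides the shell and the picture viewer there is one more tool, called after "Request:" by a JSON object that holds its "fn" and its "kwargs", one argument or row to a line. step_arm: Moves the arm, as the interface text tells. Its arguments: {"type":"object","properties":{"moves":{"type":"array","items":{"type":"object","properties":{"fingers":{"type":"number"},"delta_pos":{"type":"array","items":{"type":"number"}},"turn":{"type":"number"}}}}},"required":["moves"]}

```bash
mkdir -p pics; ls
cat > h.py <<'E'
import numpy as np, cv2
from rig import bot, eyes, finder
def save(p,n): cv2.imwrite(f'pics/{n}.png',cv2.cvtColor(p['image'],cv2.COLOR_RGB2BGR))
def ray(p,uv):
    T=np.array(p['pose']); d=T[:3,:3]@np.array([(uv[0]-p['cx'])/p['fx'],(uv[1]-p['cy'])/p['fy'],1]); return T[:3,3],d
def at_z(p,uv,z):
    o,d=ray(p,uv); return o+d*(z-o[2])/d[2]
def tri(p1,u1,p2,u2):
    o1,d1=ray(p1,u1);o2,d2=ray(p2,u2);d1=d1/np.linalg.norm(d1);d2=d2/np.linalg.norm(d2)
    s=np.linalg.lstsq(np.c_[d1,-d2],o2-o1,rcond=None)[0]; a=o1+s[0]*d1;b=o2+s[1]*d2
    return (a+b)/2,np.linalg.norm(a-b)
def proj(p,X):
    q=np.linalg.inv(np.array(p['pose']))@np.r_[X,1]; return np.array([p['fx']*q[0]/q[2]+p['cx'],p['fy']*q[1]/q[2]+p['cy']])
E
python3 - <<'E'
from h import *
np.set_printoptions(precision=3,suppress=True)
s=bot.sense(); print(s['time'],s['eef_pos'],s['eef_rot'],s['grip_width'],bot.grasp_offset)
for n in('top','side'):
    p=eyes.get_image(n); save(p,n+'0'); print(n,p['pose'],p['fx'],p['cx'])
    for l in('nipple_1_mid','pad_1','post'):
        for r in finder.mark_of(p,l): print(l,np.round(r['uv'],1),round(r['score'],2))
E
```

```text
pics
0.0 [0.126 0.509 0.23 ] [-0.38  -3.118  0.002] 1.0005807993341231 0.0187
top [[ 0.026 -0.986  0.165  0.379]
 [-0.999 -0.03  -0.022  0.008]
 [ 0.026 -0.164 -0.986  0.93 ]
 [ 0.     0.     0.     1.   ]] 419.97832069477636 276.6527125882126
nipple_1_mid [312.4 254.7] 0.75
pad_1 [341.  177.1] 0.95
pad_1 [256.  173.1] 0.93
pad_1 [211.3 166.3] 0.86
pad_1 [296.  175.4] 0.64
post [170.3 161. ] 0.85
side [[ 0.938 -0.245  0.245  0.298]
 [-0.346 -0.689  0.637 -0.624]
 [ 0.013 -0.682 -0.731  0.797]
 [ 0.     0.     0.     1.   ]] 426.49366534032646 281.63559745069
nipple_1_mid [249.9 269.7] 0.62
pad_1 [305.6 213.6] 0.77
pad_1 [332.3 271.3] 0.71
pad_1 [319.2 238.1] 0.58
pad_1 [292.4 186.5] 0.57
pad_1 [267.9 337.8] 0.23
post [286. 168.] 0.63
post [270.8 338.7] 0.48
```

View pics/top0.png

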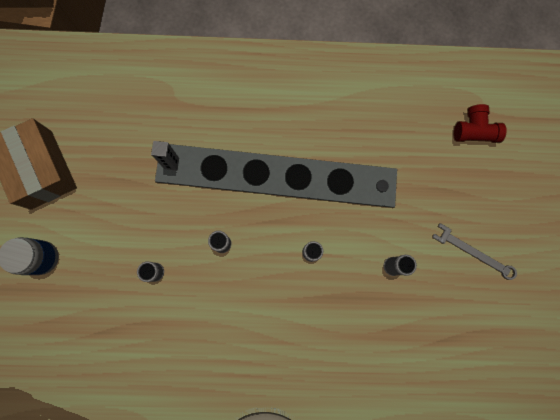

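View pics/side0.png

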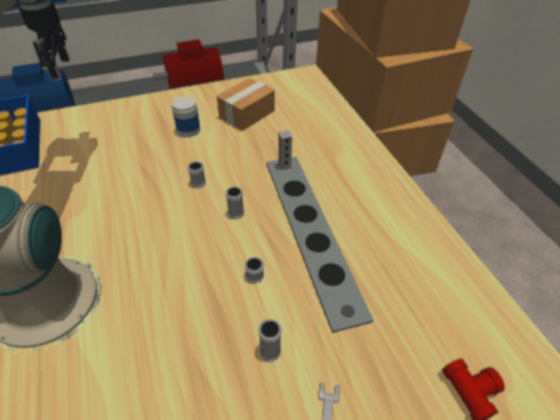

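The top view shows the strip with the post at the left end (165,155). The pads are at (214,168), (256,173), (298,177) and (341,181), and the nipples at (150,271), (219,242), (313,251) and (402,265). In the side view the nipples are at (197,174), (235,200), (255,268) and (270,338). Next I measure the dark top discs and pads in both views.

Run:
```python
from h import *
np.set_printoptions(precision=4,suppress=True)
T=eyes.get_image('top');S=eyes.get_image('side')
def blob(p,uv,r,th):
    g=cv2.cvtColor(p['image'],cv2.COLOR_RGB2GRAY); m=(g<th).astype(np.uint8)
    n,l,st,c=cv2.connectedComponentsWithStats(m)
    k=[(np.hypot(*(c[i]-uv)),i) for i in range(1,n) if 20<st[i,4]<900]
    d,i=min(k); return c[i],st[i,4],st[i,2:4]
for nm,L in dict(nip=[((150,271),(196,168)),((219,242),(235,192)),((313,251),(255,264)),((406,265),(270,328))],
 pad=[((214,168),(294,188)),((256,173),(306,213)),((298,177),(318,242)),((341,181),(332,274))]).items():
  for a,b in L:
    for th in (35,50):
      try:
        x=blob(T,np.array(a),9,th);y=blob(S,np.array(b),9,th)
        print(nm,th,x[0],x[1],y[0],y[1],tri(T,x[0],S,y[0]), at_z(T,x[0],.015)[:2],at_z(S,y[0],.015)[:2])
      except ValueError: print('none')
for n,p in(('T',T),('S',S)):
  for r in finder.trace(p,'nipple_1_mid'): print(n,np.round(r['rect'],1),round(r['score'],2),r['mask'].sum())
# networks' mid marks
for r in finder.mark_of(T,'nipple_1_mid'):print(r)
```

```text
nip 35 [146.5479 271.0904] 188 [195.  165.5] 26 (array([0.3883, 0.2491, 0.0618]), np.float64(0.0005153155359284309)) [0.3885 0.2622] [0.3943 0.3046]
nip 50 [146.3798 271.1779] 208 [195.0244 165.561 ] 41 (array([0.3882, 0.2496, 0.0612]), np.float64(0.0007778214748908164)) [0.3883 0.2625] [0.3943 0.3043]
nip 35 [217.8634 240.1366] 183 [233.7949 191.4359] 39 (array([0.4538, 0.1063, 0.077 ]), np.float64(0.0005252788210318044)) [0.4589 0.1135] [0.4675 0.1691]
nip 50 [217.705 240.315] 200 [233.6852 191.5185] 54 (array([0.4535, 0.1066, 0.0765]), np.float64(0.0006377671668666651)) [0.4585 0.1138] [0.4672 0.1689]
nip 35 [313.4405 250.5179] 168 [253.75   263.5833] 72 (array([ 0.4402, -0.0916,  0.0453]), np.float64(0.00021859130525545817)) [ 0.4421 -0.095 ] [ 0.446  -0.0702]
nip 50 [313.2011 250.4837] 184 [253.6082 263.7732] 97 (array([ 0.4401, -0.0912,  0.0442]), np.float64(0.00014657681408195028)) [ 0.4422 -0.0945] [ 0.4456 -0.0706]
nip 35 [406.2245 264.5408] 196 [269.5942 328.5   ] 138 (array([ 0.4142, -0.2719,  0.0931]), np.float64(0.0003967744812702259)) [ 0.4172 -0.2979] [ 0.4273 -0.2329]
[... 839 characters left out ...]
(array([ 0.5226, -0.0616,  0.0294]), np.float64(0.1563859637168468)) [ 0.6065 -0.0583] [ 0.446  -0.0702]
pad 50 [297.833  176.5935] 551 [317.3567 241.9968] 314 (array([ 0.6074, -0.0584,  0.0113]), np.float64(0.0002719899468800953)) [ 0.6063 -0.0581] [ 0.6061 -0.061 ]
pad 35 [339.9283 181.0465] 516 [253.75   263.5833] 72 (array([ 0.498 , -0.1343,  0.1274]), np.float64(0.14434698081437558)) [ 0.5991 -0.1528] [ 0.446  -0.0702]
pad 50 [339.8885 181.2121] 547 [331.4086 274.2513] 394 (array([ 0.5999, -0.1534,  0.0112]), np.float64(0.000558242047638297)) [ 0.5988 -0.1527] [ 0.5988 -0.1557]
T [299.3 239.9  24.5  24.1] 0.58 348
S [242.  257.7  23.3  26.8] 0.6 448
{'uv': [311.2, 251.1], 'score': 0.89}
```

Heights from triangulation are 62, 77, 45 and 93 mm. From left to right in the top view, that makes the pieces nipple 2, 3, 1 and 4. I start with nipple 2 at (0.388, 0.249), which goes on the second pad from the post at (0.614, 0.035).

Request:
{"fn": "step_arm", "kwargs": {
  "moves": [
    {"fingers": 1,"delta_pos": [262,-260,0],"turn": 0},
    {"fingers": 1,"delta_pos": [262,-260,0],"turn": 0},
    {"fingers": 1,"delta_pos": [262,-260,0],"turn": 0},
    {"fingers": 1,"delta_pos": [262,-260,0],"turn": 0},
    {"fingers": 1,"delta_pos": [262,-260,0],"turn": 0},
    {"fingers": 1,"delta_pos": [262,-260,0],"turn": 0},
    {"fingers": 1,"delta_pos": [262,-260,0],"turn": 0},
    {"fingers": 1,"delta_pos": [262,-260,0],"turn": 0}
  ]
}}

```text
time: 1.45
eef_pos: [0.3904, 0.2467, 0.2314]
eef_rot: [0.386, 3.117, -0.001]
ft_force: [-1.0, -0.2, 0.5]
grip_width: 0.998
grasp_force: 0.0
```

Request:
{"fn": "step_arm", "kwargs": {
  "moves": [
    {"fingers": 1,"delta_pos": [0,0,-50],"turn": 0},
    {"fingers": 1,"delta_pos": [0,0,-100],"turn": 0},
    {"fingers": 1,"delta_pos": [0,0,-130],"turn": 0},
    {"fingers": 1,"delta_pos": [0,0,-130],"turn": 0},
    {"fingers": 1,"delta_pos": [0,0,-130],"turn": 0}
  ]
}}

```text
time: 1.95
eef_pos: [0.3886, 0.2498, 0.1024]
eef_rot: [0.38, 3.118, 0.001]
ft_force: [-0.1, -0.0, 0.3]
grip_width: 0.996
grasp_force: 0.0
```

Run:
```python
from h import *
p=eyes.get_image('side');save(p,'s1');print(bot.sense()['eef_pos'])
i=cv2.imread('pics/s1.png')[60:260,100:340];cv2.imwrite('pics/s1c.png',cv2.resize(i,None,fx=3,fy=3))
```

```text
[0.38925279 0.25024605 0.10360204]
```

View pics/s1c.png

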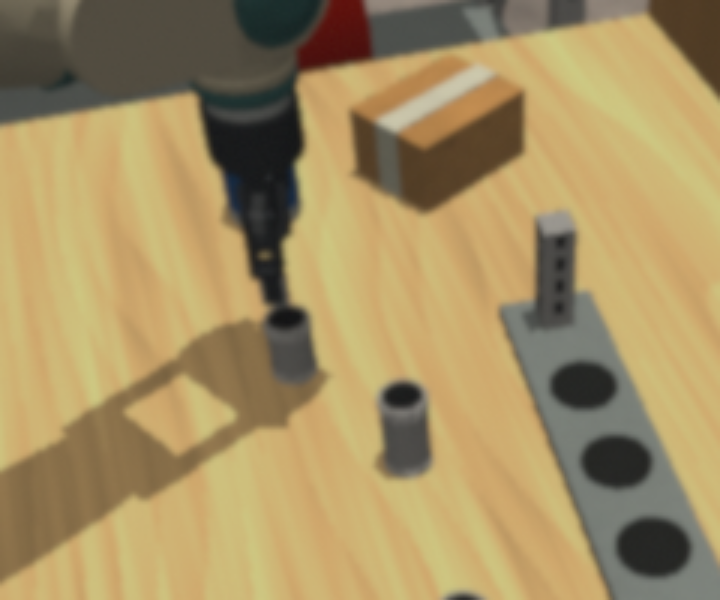

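The crop shows the gripper right above nipple 2: fingers at (275,300), nipple top at (287,318). I descend and grip.

Request:
{"fn": "step_arm", "kwargs": {
  "moves": [
    {"fingers": 1,"delta_pos": [0,0,-40],"turn": 0},
    {"fingers": 1,"delta_pos": [0,0,-75],"turn": 0},
    {"fingers": 1,"delta_pos": [0,0,-75],"turn": 0},
    {"fingers": -1,"delta_pos": [0,0,-75],"turn": 0},
    {"fingers": -1,"delta_pos": [0,0,-75],"turn": 0},
    {"fingers": -1,"delta_pos": [0,0,-75],"turn": 0},
    {"fingers": -1,"delta_pos": [0,0,-75],"turn": 0},
    {"fingers": -1,"delta_pos": [0,0,-75],"turn": 0}
  ]
}}

```text
time: 2.8
eef_pos: [0.3898, 0.2504, 0.029]
eef_rot: [0.38, 3.115, 0.004]
ft_force: [-1.1, -0.6, 6.9]
grip_width: 0.475
grasp_force: 60.4
```

Request:
{"fn": "step_arm", "kwargs": {
  "moves": [
    {"fingers": -1,"delta_pos": [0,0,0],"turn": 0},
    {"fingers": -1,"delta_pos": [0,0,0],"turn": 0},
    {"fingers": -1,"delta_pos": [0,0,0],"turn": 0}
  ]
}}

```text
time: 3.1
eef_pos: [0.3898, 0.2504, 0.029]
eef_rot: [0.38, 3.115, 0.004]
ft_force: [-0.4, -0.5, 7.0]
grip_width: 0.476
grasp_force: 60.4
```

Request:
{"fn": "step_arm", "kwargs": {
  "moves": [
    {"fingers": -1,"delta_pos": [0,0,30],"turn": 0},
    {"fingers": -1,"delta_pos": [0,0,80],"turn": 0},
    {"fingers": -1,"delta_pos": [0,0,130],"turn": 0},
    {"fingers": -1,"delta_pos": [25,-25,150],"turn": 0},
    {"fingers": -1,"delta_pos": [55,-55,150],"turn": 0},
    {"fingers": -1,"delta_pos": [90,-86,150],"turn": 0},
    {"fingers": -1,"delta_pos": [125,-120,150],"turn": 0},
    {"fingers": -1,"delta_pos": [160,-153,150],"turn": 0}
  ]
}}

```text
time: 3.9
eef_pos: [0.5495, 0.0951, 0.1775]
eef_rot: [0.38, 3.117, 0.001]
ft_force: [1.1, 1.3, -1.9]
grip_width: 0.478
grasp_force: 61.0
```

Request:
{"fn": "step_arm", "kwargs": {
  "moves": [
    {"fingers": -1,"delta_pos": [35,-33,0],"turn": 0},
    {"fingers": -1,"delta_pos": [55,-52,0],"turn": 0},
    {"fingers": -1,"delta_pos": [65,-62,0],"turn": 0},
    {"fingers": -1,"delta_pos": [65,-62,-40],"turn": 0},
    {"fingers": -1,"delta_pos": [65,-62,-80],"turn": 0},
    {"fingers": -1,"delta_pos": [65,-62,-105],"turn": 0},
    {"fingers": -1,"delta_pos": [65,-62,-115],"turn": 0},
    {"fingers": -1,"delta_pos": [65,-62,-115],"turn": 0}
  ]
}}

```text
time: 4.7
eef_pos: [0.6127, 0.0347, 0.0607]
eef_rot: [-0.38, -3.117, 0.0]
ft_force: [0.6, -0.2, -0.9]
grip_width: 0.477
grasp_force: 61.0
```

Run:
```python
from h import *
p=eyes.get_image('side');save(p,'s2');s=bot.sense();print(s['eef_pos'],s['ft_force'])
i=cv2.imread('pics/s2.png')[110:310,180:420];cv2.imwrite('pics/s2c.png',cv2.resize(i,None,fx=3,fy=3))
```

```text
[0.61370094 0.03465589 0.06250258] [ 0.75369843 -0.44643927 -0.9055596 ]
```

View pics/s2c.png

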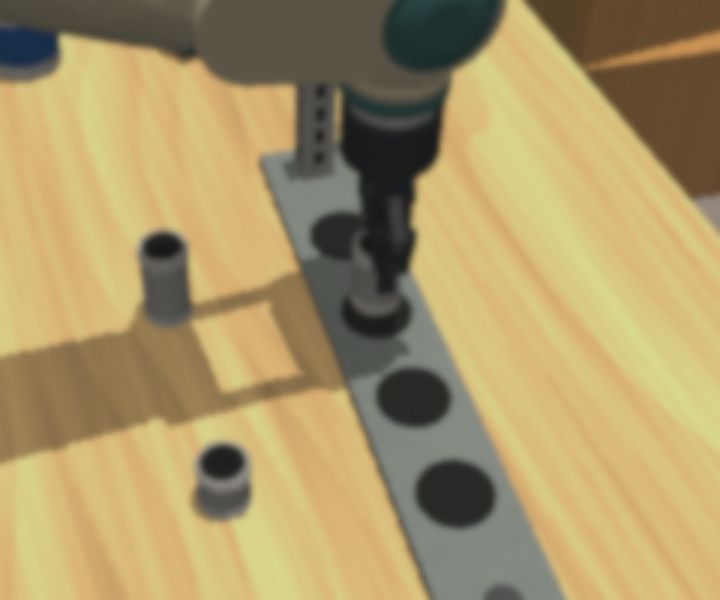

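The crop shows nipple 2 held upright above the second pad, with its foot at about (377,300) and the pad centre at about (377,310). I lower it, then release.

Request:
{"fn": "step_arm", "kwargs": {
  "moves": [
    {"fingers": -1,"delta_pos": [0,0,-8],"turn": 0},
    {"fingers": -1,"delta_pos": [0,0,-13],"turn": 0},
    {"fingers": -1,"delta_pos": [0,0,-16],"turn": 0},
    {"fingers": -1,"delta_pos": [0,0,-18],"turn": 0},
    {"fingers": -1,"delta_pos": [0,0,-18],"turn": 0}
  ]
}}

```text
time: 5.25
eef_pos: [0.6135, 0.0346, 0.0441]
eef_rot: [0.38, 3.118, 0.0]
ft_force: [-1.4, -0.6, 1.6]
grip_width: 0.476
grasp_force: 61.3
```

Request:
{"fn": "step_arm", "kwargs": {
  "moves": [
    {"fingers": -1,"delta_pos": [0,0,-1],"turn": 0},
    {"fingers": -1,"delta_pos": [0,0,-1],"turn": 0}
  ]
}}

```text
time: 5.45
eef_pos: [0.6136, 0.0346, 0.0441]
eef_rot: [0.38, 3.117, 0.0]
ft_force: [-5.2, -1.0, 7.8]
grip_width: 0.477
grasp_force: 61.8
```

Contact. I release partway (0.5, which keeps the fingers clear of neighbours), then rise.

Request:
{"fn": "step_arm", "kwargs": {
  "moves": [
    {"fingers": 0.1,"delta_pos": [0,0,0],"turn": 0},
    {"fingers": 0.5,"delta_pos": [0,0,0],"turn": 0},
    {"fingers": 0.5,"delta_pos": [0,0,0],"turn": 0},
    {"fingers": 0.5,"delta_pos": [0,0,0],"turn": 0},
    {"fingers": 0.5,"delta_pos": [0,0,20],"turn": 0},
    {"fingers": 0.5,"delta_pos": [0,0,60],"turn": 0},
    {"fingers": 1,"delta_pos": [0,0,110],"turn": 0},
    {"fingers": 1,"delta_pos": [0,0,136],"turn": 0}
  ]
}}

```text
time: 6.25
eef_pos: [0.6144, 0.0346, 0.1833]
eef_rot: [0.38, 3.112, 0.001]
ft_force: [0.6, 0.1, 0.1]
grip_width: 0.997
grasp_force: 0.0
```

Request:
{"fn": "step_arm", "kwargs": {
  "moves": [
    {"fingers": 1,"delta_pos": [-40,18,0],"turn": 0},
    {"fingers": 1,"delta_pos": [-80,36,0],"turn": 0},
    {"fingers": 1,"delta_pos": [-120,54,0],"turn": 0},
    {"fingers": 1,"delta_pos": [-145,65,0],"turn": 0},
    {"fingers": 1,"delta_pos": [-160,72,0],"turn": 0},
    {"fingers": 1,"delta_pos": [-160,72,0],"turn": 0},
    {"fingers": 1,"delta_pos": [-160,72,-40],"turn": 0},
    {"fingers": 1,"delta_pos": [-160,72,-40],"turn": 0}
  ]
}}

```text
time: 7.05
eef_pos: [0.4513, 0.106, 0.134]
eef_rot: [-0.38, -3.111, 0.003]
ft_force: [-0.2, 0.2, -0.4]
grip_width: 1.003
grasp_force: 0.0
```

```bash
cat >> h.py <<'E'
def blobs(p,a=20,b=900,th=50):
    g=cv2.cvtColor(p['image'],cv2.COLOR_RGB2GRAY)
    n,l,st,c=cv2.connectedComponentsWithStats((g<th).astype(np.uint8))
    return [(c[i],st[i,4]) for i in range(1,n) if a<st[i,4]<b]
def near(p,uv): return min(blobs(p),key=lambda k:np.hypot(*(k[0]-uv)))
E
python3 - <<'E'
from h import *
T=eyes.get_image('top');S=eyes.get_image('side');print(bot.sense()['eef_pos'])
X=np.array([.6137,.0352,.077]);a=near(T,proj(T,X));b=near(S,proj(S,X));print(a,b,proj(T,X),proj(S,X),tri(T,a[0],S,b[0]))
save(T,'t3')
E
```

```text
[0.45332467 0.10625687 0.1382689 ]
(array([255.54143646, 165.25414365]), np.int32(181)) (array([305.85454545, 195.74545455]), np.int32(55)) [255.64954543 164.69089715] [306.16870075 195.4325427 ] (array([0.6128904 , 0.03539591, 0.07597522]), np.float64(0.00026080783997327724))
```

View pics/t3.png

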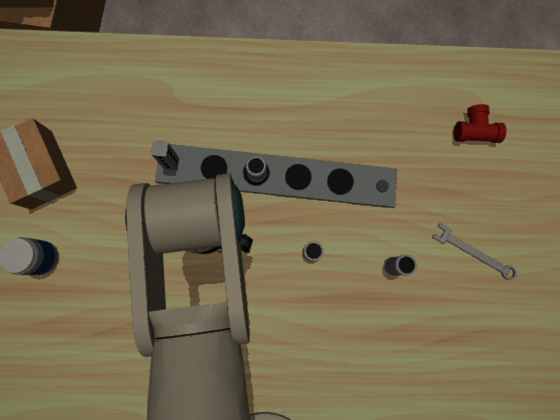

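Nipple 2 stands on the second pad at (256,168), within 1 mm of its centre. Nipple 3 is next: I descend and grip.

Request:
{"fn": "step_arm", "kwargs": {
  "moves": [
    {"fingers": 1,"delta_pos": [0,0,-40],"turn": 0},
    {"fingers": 1,"delta_pos": [0,0,-75],"turn": 0},
    {"fingers": 1,"delta_pos": [0,0,-97],"turn": 0},
    {"fingers": 1,"delta_pos": [0,0,-97],"turn": 0},
    {"fingers": -1,"delta_pos": [0,0,-97],"turn": 0},
    {"fingers": -1,"delta_pos": [0,0,-97],"turn": 0},
    {"fingers": -1,"delta_pos": [0,0,-97],"turn": 0},
    {"fingers": -1,"delta_pos": [0,0,-97],"turn": 0}
  ]
}}

```text
time: 7.95
eef_pos: [0.4545, 0.1067, 0.0434]
eef_rot: [0.38, 3.115, 0.001]
ft_force: [-0.9, -2.2, 7.0]
grip_width: 0.474
grasp_force: 59.9
```

Request:
{"fn": "step_arm", "kwargs": {
  "moves": [
    {"fingers": -1,"delta_pos": [0,0,0],"turn": 0},
    {"fingers": -1,"delta_pos": [0,0,0],"turn": 0},
    {"fingers": -1,"delta_pos": [0,0,0],"turn": 0},
    {"fingers": -1,"delta_pos": [0,0,0],"turn": 0}
  ]
}}

```text
time: 8.35
eef_pos: [0.4545, 0.1067, 0.0434]
eef_rot: [0.38, 3.115, 0.001]
ft_force: [-0.4, -1.5, 6.5]
grip_width: 0.481
grasp_force: 59.9
```

Request:
{"fn": "step_arm", "kwargs": {
  "moves": [
    {"fingers": -1,"delta_pos": [0,0,30],"turn": 0},
    {"fingers": -1,"delta_pos": [0,0,80],"turn": 0},
    {"fingers": -1,"delta_pos": [0,0,120],"turn": 0},
    {"fingers": -1,"delta_pos": [20,-22,130],"turn": 0},
    {"fingers": -1,"delta_pos": [50,-54,130],"turn": 0},
    {"fingers": -1,"delta_pos": [84,-91,130],"turn": 0},
    {"fingers": -1,"delta_pos": [115,-125,130],"turn": 0},
    {"fingers": -1,"delta_pos": [140,-152,130],"turn": 0}
  ]
}}

```text
time: 9.15
eef_pos: [0.5942, -0.0475, 0.1712]
eef_rot: [-0.382, -3.118, 0.0]
ft_force: [-0.0, 1.1, -2.5]
grip_width: 0.473
grasp_force: 61.6
```

Request:
{"fn": "step_arm", "kwargs": {
  "moves": [
    {"fingers": -1,"delta_pos": [13,-14,0],"turn": 0},
    {"fingers": -1,"delta_pos": [13,-14,0],"turn": 0},
    {"fingers": -1,"delta_pos": [13,-14,-40],"turn": 0},
    {"fingers": -1,"delta_pos": [13,-14,-80],"turn": 0},
    {"fingers": -1,"delta_pos": [13,-14,-100],"turn": 0},
    {"fingers": -1,"delta_pos": [13,-14,-108],"turn": 0},
    {"fingers": -1,"delta_pos": [13,-14,-111],"turn": 0},
    {"fingers": -1,"delta_pos": [13,-14,-111],"turn": 0}
  ]
}}

```text
time: 9.95
eef_pos: [0.6067, -0.0592, 0.0617]
eef_rot: [0.38, 3.117, 0.0]
ft_force: [0.1, 0.3, -3.0]
grip_width: 0.476
grasp_force: 61.5
```

Request:
{"fn": "step_arm", "kwargs": {
  "moves": [
    {"fingers": -1,"delta_pos": [0,0,-2],"turn": 0},
    {"fingers": -1,"delta_pos": [0,0,-3],"turn": 0},
    {"fingers": -1,"delta_pos": [0,0,-3],"turn": 0}
  ]
}}

```text
time: 10.25
eef_pos: [0.6068, -0.0595, 0.0585]
eef_rot: [0.38, 3.116, 0.0]
ft_force: [0.5, -0.3, -0.2]
grip_width: 0.477
grasp_force: 61.9
```

Request:
{"fn": "step_arm", "kwargs": {
  "moves": [
    {"fingers": -1,"delta_pos": [0,0,-1],"turn": 0},
    {"fingers": -1,"delta_pos": [0,0,-1],"turn": 0}
  ]
}}

```text
time: 10.45
eef_pos: [0.6071, -0.0595, 0.0584]
eef_rot: [0.38, 3.116, 0.0]
ft_force: [-1.9, -0.4, 6.3]
grip_width: 0.477
grasp_force: 62.6
```

Request:
{"fn": "step_arm", "kwargs": {
  "moves": [
    {"fingers": 0.1,"delta_pos": [0,0,0],"turn": 0},
    {"fingers": 0.5,"delta_pos": [0,0,0],"turn": 0},
    {"fingers": 0.5,"delta_pos": [0,0,0],"turn": 0},
    {"fingers": 0.5,"delta_pos": [0,0,0],"turn": 0},
    {"fingers": 0.5,"delta_pos": [0,0,20],"turn": 0},
    {"fingers": 0.5,"delta_pos": [0,0,60],"turn": 0},
    {"fingers": 1,"delta_pos": [0,0,110],"turn": 0},
    {"fingers": 1,"delta_pos": [0,0,130],"turn": 0}
  ]
}}

```text
time: 11.25
eef_pos: [0.6077, -0.0596, 0.1922]
eef_rot: [0.379, 3.111, -0.0]
ft_force: [1.1, 0.3, -0.0]
grip_width: 1.003
grasp_force: 0.0
```

Request:
{"fn": "step_arm", "kwargs": {
  "moves": [
    {"fingers": 1,"delta_pos": [-30,-33,0],"turn": 0},
    {"fingers": 1,"delta_pos": [-62,-69,0],"turn": 0},
    {"fingers": 1,"delta_pos": [-94,-105,0],"turn": 0},
    {"fingers": 1,"delta_pos": [-126,-140,0],"turn": 0},
    {"fingers": 1,"delta_pos": [-158,-175,0],"turn": 0},
    {"fingers": 1,"delta_pos": [-182,-202,0],"turn": 0},
    {"fingers": 1,"delta_pos": [-192,-213,0],"turn": 0},
    {"fingers": 1,"delta_pos": [-192,-213,0],"turn": 0}
  ]
}}

```text
time: 12.05
eef_pos: [0.4134, -0.2734, 0.1864]
eef_rot: [0.385, 3.118, -0.0]
ft_force: [-0.2, -0.3, 0.2]
grip_width: 1.003
grasp_force: 0.0
```

Run:
```python
from h import *
T=eyes.get_image('top');S=eyes.get_image('side');print(bot.sense()['eef_pos'])
X=np.array([.6065,-.0594,.092]);a=near(T,proj(T,X));b=near(S,proj(S,X));print(a,b,proj(T,X),proj(S,X),tri(T,a[0],S,b[0]))
save(S,'s4')
```

```text
[ 0.41476912 -0.27185861  0.1863256 ]
(array([301.58823529, 167.7486631 ]), np.int32(187)) (array([319.98507463, 219.91044776]), np.int32(67)) [301.31107293 167.60062296] [319.79458013 219.60283981] (array([ 0.6065152 , -0.06004991,  0.09156776]), np.float64(0.0003801319480829508))
```

View pics/s4.png

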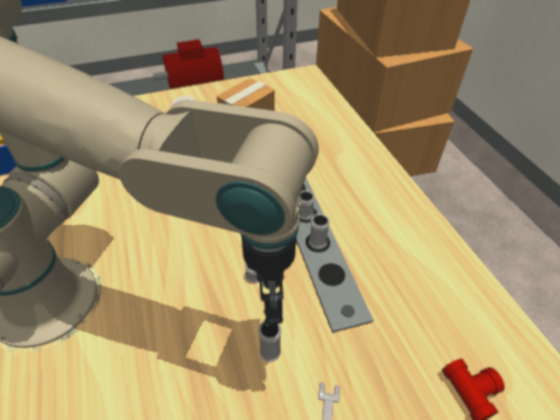

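Nipples 2 and 3 stand on their pads at (306,205) and (319,232), and the gripper is above nipple 4 at (270,335). I descend and grip.

Request:
{"fn": "step_arm", "kwargs": {
  "moves": [
    {"fingers": 1,"delta_pos": [0,0,-40],"turn": 0},
    {"fingers": 1,"delta_pos": [0,0,-80],"turn": 0},
    {"fingers": 1,"delta_pos": [0,0,-115],"turn": 0},
    {"fingers": 1,"delta_pos": [0,0,-133],"turn": 0},
    {"fingers": 1,"delta_pos": [0,0,-133],"turn": 0},
    {"fingers": -1,"delta_pos": [0,0,-133],"turn": 0},
    {"fingers": -1,"delta_pos": [0,0,-133],"turn": 0},
    {"fingers": -1,"delta_pos": [0,0,-133],"turn": 0}
  ]
}}

```text
time: 12.95
eef_pos: [0.4152, -0.2727, 0.0549]
eef_rot: [0.379, 3.116, -0.002]
ft_force: [1.0, 0.5, -0.5]
grip_width: 0.512
grasp_force: 0.0
```

Request:
{"fn": "step_arm", "kwargs": {
  "moves": [
    {"fingers": -1,"delta_pos": [0,0,0],"turn": 0},
    {"fingers": -1,"delta_pos": [0,0,0],"turn": 0},
    {"fingers": -1,"delta_pos": [0,0,0],"turn": 0},
    {"fingers": -1,"delta_pos": [0,0,0],"turn": 0}
  ]
}}

```text
time: 13.35
eef_pos: [0.4152, -0.2728, 0.0551]
eef_rot: [0.38, 3.116, -0.001]
ft_force: [0.2, 2.4, 6.7]
grip_width: 0.477
grasp_force: 60.0
```

Request:
{"fn": "step_arm", "kwargs": {
  "moves": [
    {"fingers": -1,"delta_pos": [0,0,30],"turn": 0},
    {"fingers": -1,"delta_pos": [0,0,80],"turn": 0},
    {"fingers": -1,"delta_pos": [0,0,120],"turn": 0},
    {"fingers": -1,"delta_pos": [25,16,130],"turn": 0},
    {"fingers": -1,"delta_pos": [60,39,130],"turn": 0},
    {"fingers": -1,"delta_pos": [97,62,130],"turn": 0},
    {"fingers": -1,"delta_pos": [134,86,130],"turn": 0},
    {"fingers": -1,"delta_pos": [165,106,130],"turn": 0}
  ]
}}

```text
time: 14.15
eef_pos: [0.5805, -0.1649, 0.1829]
eef_rot: [-0.38, -3.118, -0.001]
ft_force: [0.6, 0.4, -3.0]
grip_width: 0.483
grasp_force: 61.4
```

Request:
{"fn": "step_arm", "kwargs": {
  "moves": [
    {"fingers": -1,"delta_pos": [20,13,0],"turn": 0},
    {"fingers": -1,"delta_pos": [20,13,0],"turn": 0},
    {"fingers": -1,"delta_pos": [20,13,-40],"turn": 0},
    {"fingers": -1,"delta_pos": [20,13,-80],"turn": 0},
    {"fingers": -1,"delta_pos": [20,13,-100],"turn": 0},
    {"fingers": -1,"delta_pos": [20,13,-108],"turn": 0},
    {"fingers": -1,"delta_pos": [20,13,-111],"turn": 0},
    {"fingers": -1,"delta_pos": [20,13,-111],"turn": 0}
  ]
}}

```text
time: 14.95
eef_pos: [0.5996, -0.1538, 0.0736]
eef_rot: [0.381, 3.117, -0.001]
ft_force: [0.3, 0.6, -2.6]
grip_width: 0.474
grasp_force: 61.4
```

Request:
{"fn": "step_arm", "kwargs": {
  "moves": [
    {"fingers": -1,"delta_pos": [0,0,-2],"turn": 0},
    {"fingers": -1,"delta_pos": [0,0,-3],"turn": 0},
    {"fingers": -1,"delta_pos": [0,0,-3],"turn": 0}
  ]
}}

```text
time: 15.25
eef_pos: [0.5996, -0.1535, 0.0702]
eef_rot: [0.38, 3.117, -0.0]
ft_force: [0.5, 0.4, -2.1]
grip_width: 0.479
grasp_force: 61.6
```

Request:
{"fn": "step_arm", "kwargs": {
  "moves": [
    {"fingers": -1,"delta_pos": [0,0,-1],"turn": 0},
    {"fingers": -1,"delta_pos": [0,0,-1],"turn": 0}
  ]
}}

```text
time: 15.45
eef_pos: [0.5998, -0.1535, 0.0701]
eef_rot: [0.38, 3.117, -0.001]
ft_force: [-1.8, 0.5, 5.2]
grip_width: 0.479
grasp_force: 62.2
```

Request:
{"fn": "step_arm", "kwargs": {
  "moves": [
    {"fingers": 0.1,"delta_pos": [0,0,0],"turn": 0},
    {"fingers": 0.5,"delta_pos": [0,0,0],"turn": 0},
    {"fingers": 0.5,"delta_pos": [0,0,0],"turn": 0},
    {"fingers": 0.5,"delta_pos": [0,0,0],"turn": 0},
    {"fingers": 0.5,"delta_pos": [0,0,20],"turn": 0},
    {"fingers": 0.5,"delta_pos": [0,0,60],"turn": 0},
    {"fingers": 1,"delta_pos": [0,0,100],"turn": 0},
    {"fingers": 1,"delta_pos": [0,0,110],"turn": 0}
  ]
}}

```text
time: 16.25
eef_pos: [0.601, -0.1539, 0.1844]
eef_rot: [0.379, 3.11, -0.002]
ft_force: [0.0, -0.0, 0.7]
grip_width: 0.996
grasp_force: 0.0
```

Request:
{"fn": "step_arm", "kwargs": {
  "moves": [
    {"fingers": 1,"delta_pos": [-35,14,0],"turn": 0},
    {"fingers": 1,"delta_pos": [-75,29,0],"turn": 0},
    {"fingers": 1,"delta_pos": [-115,45,0],"turn": 0},
    {"fingers": 1,"delta_pos": [-145,57,0],"turn": 0},
    {"fingers": 1,"delta_pos": [-159,62,0],"turn": 0},
    {"fingers": 1,"delta_pos": [-159,62,0],"turn": 0},
    {"fingers": 1,"delta_pos": [-159,62,-40],"turn": 0},
    {"fingers": 1,"delta_pos": [-159,62,-80],"turn": 0}
  ]
}}

```text
time: 17.05
eef_pos: [0.4416, -0.0919, 0.0982]
eef_rot: [0.38, 3.115, -0.001]
ft_force: [0.3, 1.0, -1.1]
grip_width: 1.0
grasp_force: 0.0
```

Run:
```python
from h import *
T=eyes.get_image('top');S=eyes.get_image('side');print(bot.sense()['eef_pos'])
X=np.array([.599,-.154,.108]);a=near(T,proj(T,X));b=near(S,proj(S,X));print(a,b,proj(T,X),proj(S,X),tri(T,a[0],S,b[0]))
save(S,'s5')
```

```text
[ 0.43741495 -0.09067032  0.09295895]
(array([347.81958763, 170.48453608]), np.int32(194)) (array([335.38541667, 247.08333333]), np.int32(96)) [348.5622985  170.62432218] [335.60571908 247.52974143] (array([ 0.59928144, -0.15254636,  0.10764847]), np.float64(0.00010758254007775175))
```

View pics/s5.png

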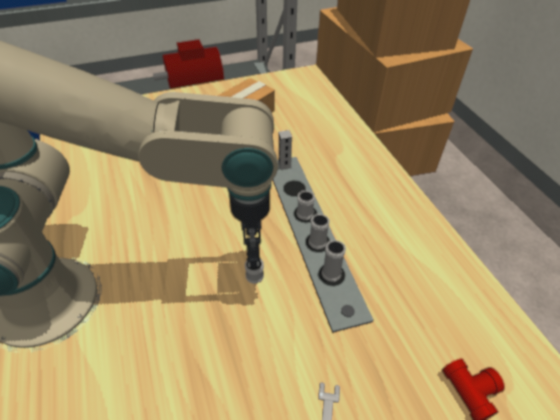

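Nipples 2, 3 and 4 stand on their pads, and the gripper is above nipple 1 at (254,272). I descend and grip.

Request:
{"fn": "step_arm", "kwargs": {
  "moves": [
    {"fingers": 1,"delta_pos": [0,0,-35],"turn": 0},
    {"fingers": 1,"delta_pos": [0,0,-65],"turn": 0},
    {"fingers": 1,"delta_pos": [0,0,-80],"turn": 0},
    {"fingers": 1,"delta_pos": [0,0,-80],"turn": 0}
  ]
}}

```text
time: 17.55
eef_pos: [0.44, -0.0914, 0.0177]
eef_rot: [-0.38, -3.116, -0.001]
ft_force: [-0.2, 0.3, 0.2]
grip_width: 1.003
grasp_force: 0.0
```

Request:
{"fn": "step_arm", "kwargs": {
  "moves": [
    {"fingers": -1,"delta_pos": [0,0,0],"turn": 0},
    {"fingers": -1,"delta_pos": [0,0,0],"turn": 0},
    {"fingers": -1,"delta_pos": [0,0,0],"turn": 0},
    {"fingers": -1,"delta_pos": [0,0,0],"turn": 0},
    {"fingers": -1,"delta_pos": [0,0,0],"turn": 0},
    {"fingers": -1,"delta_pos": [0,0,0],"turn": 0},
    {"fingers": -1,"delta_pos": [0,0,0],"turn": 0}
  ]
}}

```text
time: 18.25
eef_pos: [0.4414, -0.0918, 0.0201]
eef_rot: [0.38, 3.115, -0.001]
ft_force: [-1.0, 0.1, 7.1]
grip_width: 0.474
grasp_force: 60.5
```

Request:
{"fn": "step_arm", "kwargs": {
  "moves": [
    {"fingers": -1,"delta_pos": [0,0,30],"turn": 0},
    {"fingers": -1,"delta_pos": [0,0,80],"turn": 0},
    {"fingers": -1,"delta_pos": [0,0,130],"turn": 0},
    {"fingers": -1,"delta_pos": [0,0,150],"turn": 0},
    {"fingers": -1,"delta_pos": [20,24,150],"turn": 0},
    {"fingers": -1,"delta_pos": [50,61,150],"turn": 0},
    {"fingers": -1,"delta_pos": [80,98,150],"turn": 0},
    {"fingers": -1,"delta_pos": [110,134,150],"turn": 0}
  ]
}}

```text
time: 19.05
eef_pos: [0.5511, 0.0442, 0.1688]
eef_rot: [0.381, 3.118, 0.0]
ft_force: [1.2, -1.8, -0.8]
grip_width: 0.472
grasp_force: 61.0
```

Request:
{"fn": "step_arm", "kwargs": {
  "moves": [
    {"fingers": -1,"delta_pos": [30,37,0],"turn": 0},
    {"fingers": -1,"delta_pos": [55,68,0],"turn": 0},
    {"fingers": -1,"delta_pos": [71,87,0],"turn": 0},
    {"fingers": -1,"delta_pos": [71,87,0],"turn": 0},
    {"fingers": -1,"delta_pos": [71,87,-40],"turn": 0},
    {"fingers": -1,"delta_pos": [71,87,-80],"turn": 0},
    {"fingers": -1,"delta_pos": [71,87,-110],"turn": 0},
    {"fingers": -1,"delta_pos": [71,87,-120],"turn": 0}
  ]
}}

```text
time: 19.85
eef_pos: [0.6186, 0.1286, 0.0442]
eef_rot: [-0.381, -3.112, 0.003]
ft_force: [0.4, -0.4, -1.3]
grip_width: 0.471
grasp_force: 61.1
```

Request:
{"fn": "step_arm", "kwargs": {
  "moves": [
    {"fingers": -1,"delta_pos": [0,0,-6],"turn": 0},
    {"fingers": -1,"delta_pos": [0,0,-10],"turn": 0},
    {"fingers": -1,"delta_pos": [0,0,-13],"turn": 0},
    {"fingers": -1,"delta_pos": [0,0,-14],"turn": 0},
    {"fingers": -1,"delta_pos": [0,0,-14],"turn": 0}
  ]
}}

```text
time: 20.35
eef_pos: [0.6216, 0.1297, 0.0352]
eef_rot: [0.38, 3.117, 0.001]
ft_force: [0.5, -0.6, -1.3]
grip_width: 0.473
grasp_force: 61.1
```

Request:
{"fn": "step_arm", "kwargs": {
  "moves": [
    {"fingers": -1,"delta_pos": [0,0,-1],"turn": 0},
    {"fingers": -1,"delta_pos": [0,0,-1],"turn": 0}
  ]
}}

```text
time: 20.55
eef_pos: [0.6217, 0.1297, 0.0352]
eef_rot: [0.38, 3.117, 0.001]
ft_force: [-3.2, -1.1, 5.3]
grip_width: 0.473
grasp_force: 61.7
```

Request:
{"fn": "step_arm", "kwargs": {
  "moves": [
    {"fingers": 0.1,"delta_pos": [0,0,0],"turn": 0},
    {"fingers": 0.5,"delta_pos": [0,0,0],"turn": 0},
    {"fingers": 0.5,"delta_pos": [0,0,0],"turn": 0},
    {"fingers": 0.5,"delta_pos": [0,0,0],"turn": 0},
    {"fingers": 0.5,"delta_pos": [0,0,20],"turn": 0},
    {"fingers": 0.5,"delta_pos": [0,0,60],"turn": 0},
    {"fingers": 0.5,"delta_pos": [0,0,110],"turn": 0},
    {"fingers": 0.5,"delta_pos": [0,0,160],"turn": 0}
  ]
}}

```text
time: 21.35
eef_pos: [0.6207, 0.1295, 0.1946]
eef_rot: [-0.38, -3.117, 0.0]
ft_force: [0.1, -0.9, -0.3]
grip_width: 0.756
grasp_force: 0.0
```

Request:
{"fn": "step_arm", "kwargs": {
  "moves": [
    {"fingers": 0.5,"delta_pos": [-40,10,0],"turn": 0},
    {"fingers": 0.5,"delta_pos": [-80,20,0],"turn": 0},
    {"fingers": 0.5,"delta_pos": [-120,30,0],"turn": 0},
    {"fingers": 0.5,"delta_pos": [-160,40,0],"turn": 0},
    {"fingers": 0.5,"delta_pos": [-180,45,0],"turn": 0},
    {"fingers": 0.5,"delta_pos": [-180,45,0],"turn": 0},
    {"fingers": 0.5,"delta_pos": [-180,45,0],"turn": 0}
  ]
}}

```text
time: 22.05
eef_pos: [0.4414, 0.1747, 0.1937]
eef_rot: [0.38, 3.117, 0.001]
ft_force: [0.3, 0.2, -0.9]
grip_width: 0.752
grasp_force: 0.0
```

Run:
```python
from h import *
T=eyes.get_image('top');S=eyes.get_image('side');print(bot.sense()['eef_pos'],bot.sense()['time'])
for X in ([.6213,.1297,.061],[.6137,.0352,.077],[.6065,-.0594,.093],[.599,-.154,.109]):
    a=near(T,proj(T,X));b=near(S,proj(S,X));print(a,b,proj(T,X),proj(S,X),tri(T,a[0],S,b[0]))
save(S,'s6');save(T,'t6')
i=np.hstack([cv2.imread('pics/t6.png')[120:240,130:420],cv2.imread('pics/s6.png')[160:280,240:400]]);cv2.imwrite('pics/c6.png',cv2.resize(i,None,fx=1.7,fy=1.7))
```

```text
[0.44191868 0.17438298 0.19334382] 22.15
(array([211.01136364, 162.03977273]), np.int32(176)) (array([294.5       , 174.72727273]), np.int32(44)) [211.52750125 161.82011479] [294.50206515 174.75988367] (array([0.6214307 , 0.13086846, 0.05994973]), np.float64(0.000700139898974785))
(array([255.54143646, 165.25414365]), np.int32(181)) (array([306.13559322, 195.84745763]), np.int32(59)) [255.64954543 164.69089715] [306.16870075 195.4325427 ] (array([0.61334346, 0.035366  , 0.07539225]), np.float64(0.0008367973576821796))
(array([301.56451613, 167.71505376]), np.int32(186)) (array([319.97435897, 219.80769231]), np.int32(78)) [301.35205333 167.4741264 ] [319.82976644 219.30218704] (array([ 0.60650479, -0.05997656,  0.09183979]), np.float64(0.0003673018146185447))
(array([347.81958763, 170.48453608]), np.int32(194)) (array([335.54455446, 247.03960396]), np.int32(101)) [348.65887146 170.49910973] [335.65707084 247.22708391] (array([ 0.59944375, -0.15257957,  0.10768411]), np.float64(0.0002302804374864587))
```

View pics/c6.png

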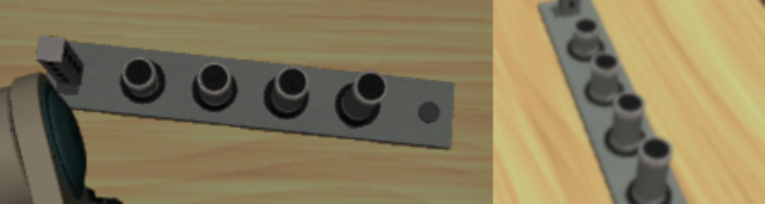

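All four stand upright and centred to within about 2 mm, shortest next to the post, and the arm is clear.

```bash
python3 -c "
from rig import bot
print(bot.finish_job())"
```

```text
the job is handed in; nothing more can be done
None
```

All four nipples stand free and upright on the pad centres (within about 2 mm by the cameras), shortest next to the post and longest farthest from it; the job was handed in at about 22 s.

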